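Slide out a thin strip and weight it on bearers to dry flat

TASK

The thin wooden strip lying in the planing sled has to dry flat. Slide it along the sled until about 6 cm of it sticks out over the open end, pick it up by that end, and lay it centred across the two hardwood bearer blocks so that it bridges both and sticks out about equally at each end. Then set the block plane, sole down and without dropping it, lengthwise on the middle of the strip as a weight; leave the tape measure and the sanding block where they are.

Things in the scene. Friction and masses are not known exactly. Their poses are not given: they have to be found in the camera images.
- sled: planing sled, fixed to the worktop: grey board 310 x 112 x 30 mm with two low rails (6 mm high) along its long sides that leave a channel 62 mm wide, and a 14 mm wide end stop of the same height across it at the far end. The channel floor is 30 mm above the worktop. Origin: at worktop height, under the middle of the open end; x runs from the open end along the channel to the end stop (at x = 296 mm), y across it, z up. The open end faces roughly towards the robot
- strip_center (a point): centre of the loose thin pale wooden strip, 240 mm long (its x), 50 mm wide (its y), 3 mm thick (z, up), about 45 g, both ends alike. It starts lying flat in the sled's channel, too thin and too closely railed to be gripped there; it slides easily: fingertips pressed on it (5 to 15 N) drag it along. Where it sticks out past the open end it can be gripped across its 50 mm width from above, 30 mm above the worktop
- bearer_a_center (a point): centre (15 mm up) of the nearer hardwood bearer block, loose, 40 mm (x) by 130 mm (y, its length) by 30 mm high (z), about 250 g. On the other side of the worktop from the sled
- bearer_b_center (a point): centre (15 mm up) of the farther bearer block, same size and axes, lying parallel to the nearer one and 95 to 105 mm beyond it, centre to centre
- plane_center (a point): centre (29 mm above its sole) of the loose block plane standing sole down: 46 mm wide (x), 155 mm long (y, the higher end with the red-brown palm rest towards +y), 58 mm high (z), about 0.68 kg. Its flat sides, 44 mm apart, reach from 6 to about 27 mm above the sole and can be gripped from above, best 15 mm from the centre towards +y
- tape_center (a point): bystander: centre of the yellow tape measure, 36 x 78 x 63 mm, loose, 63 mm high, behind the block plane
- sanding_center (a point): bystander: centre of the cork sanding block, 62 x 113 x 31 mm, loose, in front of the block plane

How it is judged:
On the way, in this order (a step that is already met when the one before it is completed fails the run):
1. the strip lies flat in the sled with 40 to 115 mm of it past the open end (x of strip_center in the frame of sled between 0.005 and 0.08 m and height (world z) of strip_center between 0.027 and 0.036 m and angle between strip_center's own z axis and vertical below 0.06 rad), for 0.2 s.
2. the strip is held in the gripper, lifted at least 15 mm off the sled (height (world z) of strip_center above 0.047 m and contact force between the fingers and strip above 0.5 N), for 0.1 s.
3. the strip lies flat on both bearers, let go (contact force between strip and bearer_a above 0.02 N and contact force between strip and bearer_b above 0.02 N and contact force between each of the fingers, block_plane and strip below 0.02 N and angle between strip_center's own z axis and vertical below 0.06 rad), for 0.2 s.
At the end, for the whole second after the job is handed in: strip flat on both bearers, square within 0.2 rad, each bearer centre within 75 mm of the strip centre and 35 mm of its centre line; plane upright on the strip, along it within 0.2 rad, centred within 30 mm along and 15 mm across, its weight on the strip; all at rest (contact force between strip and bearer_a above 0.3 N and contact force between strip and bearer_b above 0.3 N and angle between strip_center's own z axis and vertical below 0.06 rad and height (world z) of strip_center between 0.028 and 0.035 m and angle between the x axis of strip_center and the x axis of bearer_a_center, either way round below 0.2 rad and y of bearer_a_center in the frame of strip_center between -0.035 and 0.035 m and y of bearer_b_center in the frame of strip_center between -0.035 and 0.035 m and horizontal distance between each of bearer_a_center, bearer_b_center and strip_center below 0.075 m and contact force between block_plane and strip above 2.5 N and angle between plane_center's own z axis and vertical below 0.08 rad and x of plane_center in the frame of strip_center between -0.03 and 0.03 m and y of plane_center in the frame of strip_center between -0.015 and 0.015 m and angle between the y axis of plane_center and the x axis of strip_center, either way round below 0.2 rad and linear speed of each of strip, block_plane below 0.02 m/s); the robot touches nothing.
It fails at once if the block plane is dropped (linear speed of block_plane above 0.6 m/s and contact force between the fingers and block_plane below 0.1 N).
It fails at once if the tape measure is moved by more than 30 mm (distance of tape_center from where it was at the start of the episode above 0.03 m).
It fails at once if the sanding block is moved by more than 30 mm (distance of sanding_center from where it was at the start of the episode above 0.03 m).
It also fails if it takes over 62 s, if anything falls off the work surface, if the arm or the gripper's body presses on something with over 40 N, if the wrist force passes 120 N, or if a joint passes its speed limit or range.

ROBOT

A 6-joint arm with a two-finger parallel gripper is mounted at the origin on a cart in front of the work surface, level with it; the furniture and walls round the work are solid. World frame = base frame: x ahead of the robot, y to its left, z up, the work surface at z = 0. Lengths are in m, angles in rad, forces in N, time in s.
With the tool pointing down it reaches from about 0.225 to 0.875 m from the base axis. Payload 3.4 kg.
Tool frame: the origin (TCP) lies at the very end of the fingers, on their centre line; the grasp point (between the pads) lies 19 mm behind it; z points along the fingers, y is the direction in which the jaws open and shut (so a half turn about z gives the same grasp; the last joint's range is limited). The gripper opens to 85 mm and grips with 20 to 120 N. Pads are 22 mm wide; open, the fingers measure 114 mm over their backs; the gripper's body (76 mm by 85 mm) begins 54 mm behind the grasp point. The pads swing forward as they close: fully open they stand 13 mm farther back than shut.
Start: joints at [-1.247, 0.276, 1.505, -0, 1.361, -0.121], TCP at [0.247, -0.519, 0.231] pointing down, gripper open.
Joint ranges: [-2.89, 2.89], [-0.75, 2.08], [0.22, 2.7], [-1.18, 4.32], [0.11, 2.71], [-2.7, 2.7]. Speed limits (rad/s): [2.57, 2.57, 3.14, 3.14, 3.14, 3.14].

INTERFACE

Orientations are given as a unit quaternion [w, x, y, z].
In Python, from rig import get_state, get_image, camera_model, sign_off gives the robot as it stands. The module is installed in compiled form; this text tells all that it offers.
- The arm moves only by the tool drive_tool, never from a script. Its argument "motion" is text: rows parted by semicolons, each of 7 numbers parted by spaces: the turn, a rotation vector about the tool's x, y, z in degrees, then the shift along the tool's x, y, z in m, then the opening in per cent of the stroke, from 0 (shut) to 100 (fully open). In form: wx wy wz tx ty tz hand; .... A call has 1 to 12 rows; each row shifts and turns the pose as measured when the row begins, along the tool's axes as they then stand; what a row does not reach is not made up. A row lasts 1/8 s, in which the tool goes at most 62.5 mm and 10.7 degrees, less where a joint would pass 70% of its speed; a pose out of reach is approached as far as the arm can. A call is refused whole if a number of a shift passes 0.0625 or a number of a turn 10.7, either way. A call with a gripper value outside its range is refused whole. The fingers move at their own pace and stop on an object; "newtons" is the grip in N (left out, the last holds). Time passes only in rows, so rows that do not move let the fingers close. It gives the time, the measured TCP pose, the force and the opening at its end, in the units of the state.
- get_state(): the state, without advancing time (a new reading comes with each control period).
- get_image(name): name is "scene" or "side" or "wrist"; returns (picture, depth): 384x512x3 uint8, red, green, blue; 384x512 float32, m along the optical axis (not along the pixel's ray), 0 where there is no reading.
- camera_model(name): a dict with "camera_matrix" (3x3 intrinsics, pixels), "D" ([k1, k2, p1, p2, k3] as OpenCV has them; the pictures are not rectified), "cam_to_world" (4x4, takes a point from camera to world coordinates); the wrist camera has in their place "T_tool_cam" (4x4, takes a point from camera to tool coordinates, whose origin is the TCP and whose axes are the flange's). Camera axes: x right, y up, looking along -z (the intrinsics and any distortion apply to the point x, -y, -z); pixel columns grow to the right and rows downward; lengths in m; the calibration is good to about 2 mm. A picture is of the moment at which its call begins: read the wrist's pose just before it. camera_model takes no time and is no camera call.
- sign_off(): hands the job in, once; it reports no verdict.
The state is a dict: "clock": time; "qpos": joint angles; "qd": joint speeds; "effort": joint torques, N m; "position": TCP position; "ee_rot": TCP orientation; "contact_force": force on the tool from outside, world axes, zero at the start; "moment": the same for the moment, N m; "width": finger opening in m.
Only numpy, scipy, OpenCV 4.12 (cv2) and the standard library are available. Lean on these libraries where they do the work, as an engineer would, in place of code of your own. Each camera call takes 0.05 s, during which the arm holds its last target.

## Working session

There is one attempt and no reset: what is moved stays moved. The work goes in short steps, Python scripts to look and compute and a tool call to move; the robot and the scene stay as the last step left them, time stands still between calls to the robot, and variables do not carry over. Pictures are saved under pics/ and viewed, and the job is handed in when it is done.

Besides the shell and the picture viewer there is one more tool, called after "Call:" by a JSON object that holds its "method" and its "body". drive_tool: Moves the arm, as the interface text tells. Its arguments: {"type":"object","properties":{"motion":{"type":"string"},"newtons":{"type":"number"}},"required":["motion"]}

```bash
mkdir -p pics; ls
python3 - <<'E'
from rig import *
import cv2,numpy as np
s=get_state();print({k:np.round(v,4).tolist() for k,v in s.items()})
for n in("scene","side","wrist"):
    m=camera_model(n);print(n,{k:np.round(v,4).tolist() for k,v in m.items()})
    p,d=get_image(n);cv2.imwrite(f"pics/{n}0.png",p[:,:,::-1]);np.savez(f"pics/{n}0.npz",p=p,d=d)
E
```

```text
pics
{'clock': 0.0, 'qpos': [-1.247, 0.2766, 1.5062, 0.0, 1.3607, -0.121], 'qd': [0.0012, -0.0004, -0.0016, -0.0006, -0.0013, 0.0007], 'effort': [0.0004, -41.6772, -24.5809, -0.0001, 0.0112, -0.0], 'position': [0.2472, -0.5185, 0.2304], 'ee_rot': [-0.0009, 0.9754, 0.2206, -0.0001], 'contact_force': [-0.7898, -0.1534, 0.3056], 'moment': [0.001, 0.0336, -0.0495], 'width': 0.0858}
scene {'camera_matrix': [[356.2987, 0.0, 256.3098], [0.0, 356.2987, 187.1481], [0.0, 0.0, 1.0]], 'D': [-0.1014, 0.0, 0.0, 0.0, 0.0], 'cam_to_world': [[-0.8624, 0.2248, -0.4537, 0.1859], [-0.5062, -0.3711, 0.7785, 0.6592], [0.0066, 0.901, 0.4338, 0.4234], [0.0, 0.0, 0.0, 1.0]]}
side {'camera_matrix': [[450.873, 0.0, 261.038], [0.0, 450.873, 188.9136], [0.0, 0.0, 1.0]], 'D': [-0.1668, 0.0, 0.0, 0.0, 0.0], 'cam_to_world': [[-0.8406, 0.2172, -0.4962, 0.0139], [-0.5415, -0.3537, 0.7626, 0.8723], [-0.0099, 0.9098, 0.415, 0.5252], [0.0, 0.0, 0.0, 1.0]]}
wrist {'camera_matrix': [[318.7237, 0.0, 250.7334], [0.0, 318.7237, 192.9686], [0.0, 0.0, 1.0]], 'D': [0.0211, 0.0, 0.0, 0.0, 0.0], 'T_tool_cam': [[-0.0007, 0.9454, 0.326, 0.0832], [1.0, 0.0008, -0.0002, 0.0], [-0.0005, 0.326, -0.9454, -0.1437], [0.0, 0.0, 0.0, 1.0]]}
```

View pics/scene0.png

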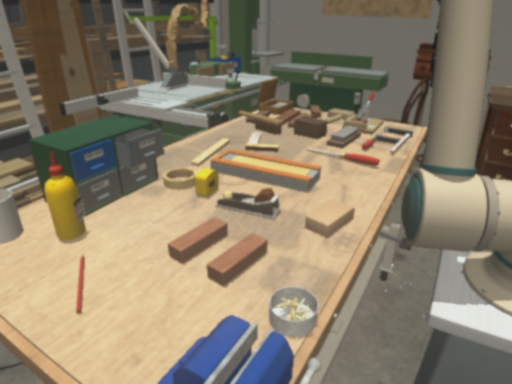

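View pics/side0.png

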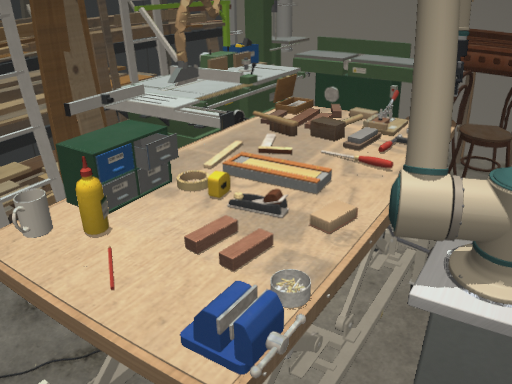

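View pics/wrist0.png

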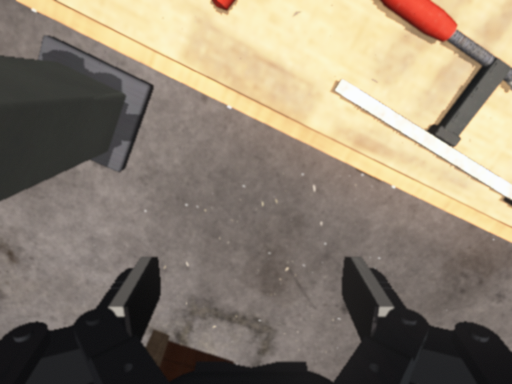

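The scene and side views show the sled with the strip at about (275,172) in side. The plane is at (260,203), the tape at (218,183), the cork block at (333,215), and the two bearers at (212,233) and (247,249). The wrist camera doesn't see the work yet. Next I measure from the side and scene views.

```bash
cat > h.py <<'E'
from rig import *
import cv2,numpy as np
from scipy.spatial.transform import Rotation as R
def T_tool(s):
    T=np.eye(4);q=s["ee_rot"];T[:3,:3]=R.from_quat([q[1],q[2],q[3],q[0]]).as_matrix();T[:3,3]=s["position"];return T
def cam(n,s=None):
    m=camera_model(n);T=np.array(m["cam_to_world"]) if n!="wrist" else T_tool(s)@np.array(m["T_tool_cam"])
    return np.array(m["camera_matrix"]),np.array(m["D"]),T
def rays(px,c):
    K,D,T=c
    u=cv2.undistortPoints(np.array(px,float).reshape(-1,1,2),K,D).reshape(-1,2)
    d=np.c_[u[:,0],-u[:,1],-np.ones(len(u))]
    return T[:3,3],d@T[:3,:3].T
def onz(px,c,z):
    o,d=rays(px,c);t=(z-o[2])/d[:,2];return (o+d*t[:,None])
def pmap(d,c):
    h,w=d.shape;v,u=np.mgrid[:h,:w];o,r=rays(np.c_[u.ravel(),v.ravel()],c)
    P=o+r*d.reshape(-1,1);P[d.ravel()==0]=np.nan
    return P.reshape(h,w,3)
def proj(P,c):
    K,D,T=c;Pc=(np.asarray(P,float)-T[:3,3])@T[:3,:3];Pc=Pc*[1,-1,-1]
    return cv2.projectPoints(Pc.reshape(-1,1,3),np.zeros(3),np.zeros(3),K,D)[0].reshape(-1,2)
E
python3 - <<'E'
from h import *
for n in("side","scene"):
    f=np.load(f"pics/{n}0.npz");c=cam(n);P=pmap(f["d"],c);p=f["p"]
    print(n)
    hsv=cv2.cvtColor(p,cv2.COLOR_RGB2HSV)
    z=P[:,:,2];m=((z>0.012)&(z<0.09)&(P[:,:,0]>.2)&(P[:,:,0]<1.)&(abs(P[:,:,1])<.6)).astype(np.uint8)
    k,l,st,ce=cv2.connectedComponentsWithStats(m)
    for i in range(1,k):
        if st[i,4]<80: continue
        Q=P[l==i];zt=np.nanpercentile(Q[:,2],95);top=Q[Q[:,2]>zt-.008][:,:2]
        r=cv2.minAreaRect((top*1000).astype(np.float32))
        print(st[i],ce[i].round(),"ztop",zt.round(3),"rect",np.round(r[0]),np.round(r[1]),round(r[2],1), p[l==i].mean(0).round())
E
```

```text
side
[256 113  42  22 420] [281. 123.] ztop 0.057 rect [ 891. -578.] [ 38. 204.] 79.5 [95. 77. 57.]
[310 120  29  19 351] [324. 129.] ztop 0.06 rect [ 693. -594.] [ 18. 112.] 85.1 [68. 56. 45.]
[343 134  24  14 217] [355. 141.] ztop 0.038 rect [ 555. -576.] [48. 50.] 89.3 [104.  96.  87.]
[259 145  33   6 132] [275. 148.] ztop 0.02 rect [ 766. -368.] [114.  42.] 10.6 [174. 157. 115.]
[204 147  29  18 106] [217. 157.] ztop 0.015 rect [ 888. -223.] [ 30. 172.] 10.6 [222. 209. 158.]
[ 223  151  109   39 2305] [278. 170.] ztop 0.038 rect [ 653. -191.] [310. 119.] 3.4 [163. 131.  95.]
[348 155  45  13 242] [375. 161.] ztop 0.029 rect [ 427. -423.] [ 22. 113.] 82.4 [151.  70.  57.]
[  77  161   95   70 2452] [120. 193.] ztop 0.085 rect [869. 196.] [ 68. 292.] 6.1 [89. 83. 58.]
[177 170  54  25 808] [207. 180.] ztop 0.062 rect [721.  -3.] [35. 56.] 7.4 [150. 130.  65.]
[229 188  59  26 834] [262. 200.] ztop 0.056 rect [538.   6.] [30. 38.] 7.5 [92. 82. 71.]
[  12  196   40   39 1045] [ 32. 217.] ztop 0.086 rect [955. 415.] [83. 39.] 64.9 [130. 124. 114.]
[310 200  48  30 844] [333. 214.] zt
[... 1394 characters left out ...]
  59.] 76.9 [189. 161. 123.]
[ 168  218   60   41 1150] [197. 237.] ztop 0.032 rect [590. 196.] [131.  42.] 82.1 [151. 113.  89.]
[ 206  234   62   47 1372] [236. 257.] ztop 0.032 rect [486. 207.] [131.  41.] 82.9 [152. 113.  89.]
[ 270  287   48   46 1454] [293. 309.] ztop 0.034 rect [340. 281.] [72. 75.] 26.2 [158. 152. 136.]
[157 317  69  67 847] [185. 365.] ztop 0.088 rect [381. 448.] [37. 95.] 21.5 [ 79.  90. 130.]
[212 326  46  58 739] [238. 360.] ztop 0.089 rect [339. 437.] [91.  2.] 89.9 [96. 94. 96.]
[264 343  30  41 687] [282. 368.] ztop 0.089 rect [293. 426.] [ 7. 59.] 0.2 [ 61.  74. 110.]
[300 358  22  26 292] [311. 370.] ztop 0.053 rect [267. 389.] [16. 41.] 2.9 [175. 173. 162.]
```

Run:
```python
from h import *
for n in("side","scene"):
    f=np.load(f"pics/{n}0.npz");c=cam(n);P=pmap(f["d"],c);p=f["p"]
    x0,y0,w,h={"side":(215,140,130,90),"scene":(200,140,130,90)}[n]
    cv2.imwrite(f"pics/{n}_crop.png",cv2.resize(p[y0:y0+h,x0:x0+w,::-1],None,fx=6,fy=6,interpolation=cv2.INTER_CUBIC))
    sub=P[y0:y0+h,x0:x0+w]
    # plane points
    ctr={"side":(229,186,62,30),"scene":(216,186,64,30)}[n]
    Q=P[ctr[1]:ctr[1]+ctr[3],ctr[0]:ctr[0]+ctr[2]].reshape(-1,3)
    Q=Q[(Q[:,2]>.008)&(Q[:,2]<.07)]
    for a,b in((.008,.02),(.02,.03),(.03,.045),(.045,.07)):
        q=Q[(Q[:,2]>a)&(Q[:,2]<b)][:,:2]; r=cv2.minAreaRect((q*1000).astype(np.float32)); print(n,a,len(q),np.round(r[0]),np.round(r[1]),round(r[2],1))
```

```text
side 0.008 328 [611.   9.] [ 79. 210.] 84.0
side 0.02 305 [582.  13.] [140.  49.] 8.1
side 0.03 154 [580.  18.] [136.  49.] 12.4
side 0.045 148 [533.   5.] [49. 40.] 6.5
scene 0.008 375 [614.  11.] [ 75. 206.] 85.3
scene 0.02 319 [584.  14.] [137.  47.] 7.6
scene 0.03 188 [580.  19.] [140.  43.] 12.3
scene 0.045 151 [535.   7.] [45. 36.] 7.8
```

View pics/side_crop.png

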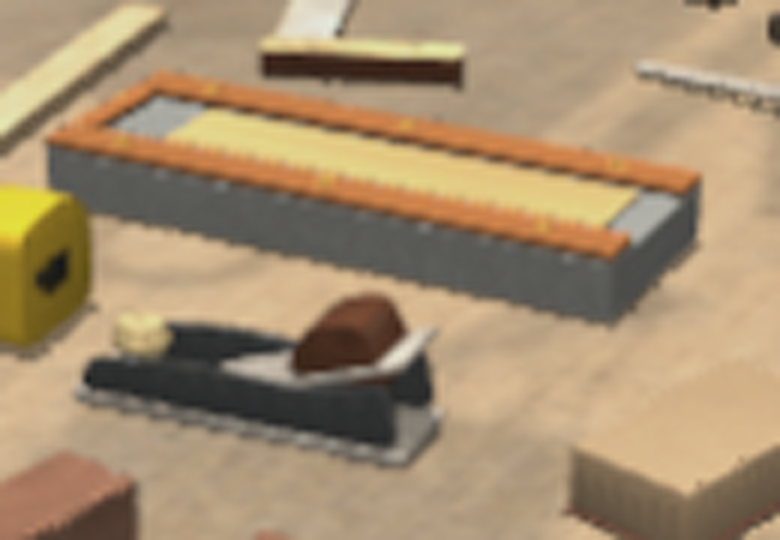

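The crop shows the strip in the sled with a gap of about 24 mm at the open end (right, near (640,205)). The plane is parallel to the sled with its palm rest towards the robot. I'll move to a wrist look pose next.

Call:
{"method": "drive_tool", "body": {"motion": "0 0 7.4 0 0 -0.033 100;0 0 7.4 0 0 -0.033 100;0 0 7.4 0 0 -0.033 100;0 0 0 0.038 -0.043 0 100;0 0 0 0.038 -0.043 0 100;0 0 0 0.038 -0.043 0 100;0 0 0 0.038 -0.043 0 100;0 0 0 0.038 -0.043 0 100;0 0 0 0.038 -0.043 0 100;0 0 0 0.038 -0.043 0 100;0 0 0 0.038 -0.043 0 100;0 0 0 0.038 -0.043 0 100"}}

```text
clock: 1.65
position: [0.5801, -0.1092, 0.3298]
ee_rot: [-0.003, 1.0, 0.017, -0.001]
contact_force: [0.2, -0.6, 0.5]
width: 0.0856
```

Call:
{"method": "drive_tool", "body": {"motion": "0 0 0 0.038 -0.043 0 100;0 0 0 0.02 -0.02 0 0;0 0 0 0 0 0 0"}}

```text
clock: 2.02
position: [0.639, -0.0378, 0.3276]
ee_rot: [-0.003, 1.0, 0.02, -0.003]
contact_force: [-0.8, -0.5, 0.2]
width: 0.0515
```

Run:
```python
from h import *
s=get_state();print(s["clock"],s["position"],s["ee_rot"],s["width"],s["qpos"]);T=T_tool(s);print(T[:3,:3].round(4))
p,d=get_image("wrist");cv2.imwrite("pics/w1.png",p[:,:,::-1]);np.savez("pics/w1.npz",p=p,d=d,T=T)
```

```text
2.025 [ 0.63903075 -0.03783187  0.32757686] [-0.00337172  0.99978436  0.02033405 -0.0025278 ] 0.051477109592926486 [-0.17100044  0.34777239  1.16702999  0.00566991  1.63303511  1.35945962]
[[ 0.9992  0.0406 -0.0052]
 [ 0.0407 -0.9992  0.0066]
 [-0.0049 -0.0068 -1.    ]]
```

View pics/w1.png

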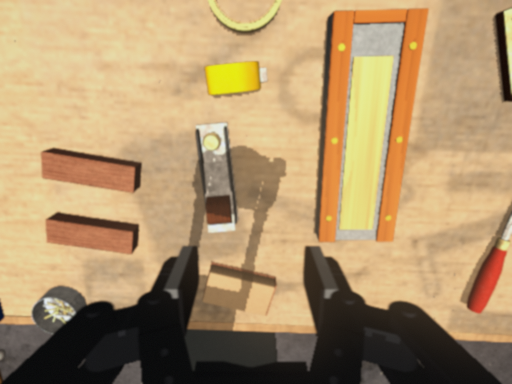

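The wrist view shows everything. The strip is at (367,143), the orange rails run from x 320 to 428, the plane is at (217,178), and the bearers are at (90,170) and (92,233). Next I measure contours.

Run:
```python
from h import *
f=np.load("pics/w1.npz");p=f["p"];m=camera_model("wrist");c=(np.array(m["camera_matrix"]),np.array(m["D"]),f["T"]@np.array(m["T_tool_cam"]))
hsv=cv2.cvtColor(p,cv2.COLOR_RGB2HSV)
for n,q in dict(strip=(143,367),rail=(140,334),bear=(172,90),bear2=(233,92),bearside=(186,90),plane=(190,225),sole=(130,220),cork=(290,240)).items(): print(n,p[q],hsv[q])
def fit(mask,z,name):
    k,l,st,ce=cv2.connectedComponentsWithStats(mask.astype(np.uint8))
    i=1+np.argmax(st[1:,4]); cn=max(cv2.findContours((l==i).astype(np.uint8),cv2.RETR_EXTERNAL,cv2.CHAIN_APPROX_NONE)[0],key=len).reshape(-1,2)
    Q=onz(cn,c,z)[:,:2]*1000; r=cv2.minAreaRect(Q.astype(np.float32)); print(name,st[i],np.round(r[0],1),np.round(r[1],1),round(r[2],2));return Q
H,S,V=hsv[...,0].astype(int),hsv[...,1].astype(int),hsv[...,2].astype(int)
yy,xx=np.mgrid[:384,:512]
def box(x0,x1,y0,y1): return (xx>=x0)&(xx<=x1)&(yy>=y0)&(yy<=y1)
fit((H>22)&(H<40)&(S>70)&box(335,400,40,240),.033,"strip")
Q=fit((H<17)&(S>140)&box(310,435,0,250),.036,"rails")
P=pmap(f["d"],c)
fit((P[...,2]>.02)&(P[...,2]<.05)&box(310,435,0,250),.036,"sled depth")
for n,b in(("A",box(30,150,200,260)),("B",box(30,150,140,198))):
    q=P[b&(P[...,2]>.024)];print(n,"z",np.median(q[:,2]).round(4));
    fit(b&(P[...,2]>.025),.030,n+" depth")
    fit(b&(H<15)&(S>95)&(V>100),.030,n+" col")
b=box(185,250,110,245)
for lo,hi in((.006,.07),(.012,.03),(.018,.07)):
    q=P[b&(P[...,2]>lo)&(P[...,2]<hi)][:,:2]*1000;r=cv2.minAreaRect(q.astype(np.float32));print("plane",lo,np.round(r[0],1),np.round(r[1],1),round(r[2],2))
q=P[box(360,375,80,200)];print("strip z",np.median(q[...,2]))
q=P[box(290,310,60,120)];print("table z",np.median(q[...,2]))
cr=p[100:260,170:260];cv2.imwrite("pics/w1plane.png",cv2.resize(cr[...,::-1],None,fx=3.7,fy=3.7,interpolation=cv2.INTER_CUBIC))
```

```text
strip [232 222 130] [ 27 112 232]
rail [232 221  80] [ 28 167 232]
bear [196 128  91] [ 11 137 196]
bear2 [191 124  87] [ 11 139 191]
bearside [205 164 120] [ 16 106 205]
plane [159 145 128] [ 16  50 159]
sole [232 234 228] [ 40   7 234]
cork [169 135  94] [ 16 113 169]
strip [ 339   56   55  174 6421] [ 638.4 -192. ] [240.1  51. ] 3.4
rails [ 319    8  109  234 9126] [ 654.3 -191.9] [309.3 113.3] 3.02
sled depth [  316     8   113   235 20095] [ 654.  -190.7] [311.  116.6] 3.07
A z 0.0309
A depth [  45  218   89   37 2144] [488.1 205. ] [132.7  42.9] 82.55
A col [  46  218   88   36 2035] [487.2 204.4] [131.6  41.9] 82.28
B z 0.0307
B depth [  41  151   96   41 2574] [591.8 193.7] [132.3  41.8] 82.49
B col [  41  150   94   43 2496] [590.8 193.8] [131.1  42.1] 81.5
plane 0.006 [590.6  -1. ] [152.5  71.9] 7.84
plane 0.012 [593.9  11.7] [ 72.  137.6] 85.36
plane 0.018 [585.9  12.1] [146.2  44.3] 7.59
strip z nan
table z nan
```

View pics/w1plane.png

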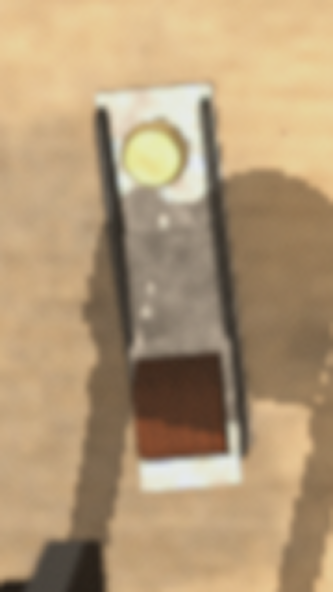

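```bash
cat >> h.py <<'E'
def to(x,y,z,head=None):
    s=get_state();T=T_tool(s);d=T[:3,:3].T@(np.array([x,y,z])-T[:3,3])
    print("t",s["clock"],"pos",s["position"].round(4) if hasattr(s["position"],"round") else s["position"],"F",np.round(s["contact_force"],1),"w",round(s["width"],4))
    h=np.degrees(np.arctan2(T[1,0],T[0,0]));print("tool shift",d.round(4),"heading",h.round(2),"tilt deg",np.degrees(T[:2,2]).round(2))
    if head is not None:
        a=np.radians(head);X=np.array([np.cos(a),np.sin(a),0]);Z=np.array([0,0,-1.]);G=np.c_[X,np.cross(Z,X),Z]
        print("turn",np.degrees(R.from_matrix(T[:3,:3].T@G).as_rotvec()).round(2))
        print("shift after turn",(G.T@(np.array([x,y,z])-T[:3,3])).round(4))
E
python3 - <<'E'
from h import *
f=np.load("pics/w1.npz");m=camera_model("wrist");c=(np.array(m["camera_matrix"]),np.array(m["D"]),f["T"]@np.array(m["T_tool_cam"]))
px=np.array([(95,93),(212,84),(140,490),(243,483)])/3.7+[170,100]
q=onz(px,c,.004)[:,:2]*1000;print(q.round(1),q.mean(0).round(1))
a=(q[0]+q[1])/2;b=(q[2]+q[3])/2;print(np.linalg.norm(a-b),np.degrees(np.arctan2(*(a-b)[::-1])))
to(.640,-.192,.060,3.1)
E
```

```text
[[659.9  44.3]
 [665.2  -1.3]
 [488.8  27.5]
 [494.1 -17.5]] [577.   13.2]
171.88325850822608 5.503463546264924
t 2.075 pos [ 0.6383 -0.0387  0.3277] F [-1.2  0.2 -0.6] w 0.0438
tool shift [-0.0029  0.155   0.2667] heading 2.27 tilt deg [-0.33  0.36]
turn [-0.38  0.31 -0.83]
shift after turn [-0.0066  0.1532  0.2677]
```

Call:
{"method": "drive_tool", "body": {"motion": "-0.4 0.3 -0.8 0 0 0 0;0 0 0 -0.001 0.05 0.01 0;0 0 0 -0.001 0.05 0.03 0;0 0 0 -0.002 0.04 0.045 0;0 0 0 -0.002 0.013 0.055 0;0 0 0 0 0 0.055 0;0 0 0 0 0 0.055 0;0 0 0 0 0 0.01 0", "newtons": 40}}

```text
clock: 3.08
position: [0.6356, -0.2081, 0.0676]
ee_rot: [0.004, 1.0, 0.023, 0.004]
contact_force: [-1.4, -0.6, 0.9]
width: 0.0002
```

Run:
```python
from h import *
to(.640,-.192,.036,3.1)
```

```text
t 3.075 pos [ 0.6356 -0.2081  0.0676] F [-1.4 -0.6  0.9] w 0.0002
tool shift [ 0.0049 -0.0162  0.0315] heading 2.62 tilt deg [ 0.51 -0.5 ]
turn [ 0.52 -0.49 -0.49]
shift after turn [ 0.0053 -0.0159  0.0316]
```

Call:
{"method": "drive_tool", "body": {"motion": "0.5 -0.5 -0.5 0.005 -0.016 0.01 0;0 0 0 0 0 0.01 0;0 0 0 0 0 0.004 0;0 0 0 0 0 0 0"}}

```text
clock: 3.58
position: [0.6438, -0.1927, 0.0486]
ee_rot: [0.002, 1.0, 0.028, 0.004]
contact_force: [-0.8, 0.5, 0.7]
width: 0.0
```

Run:
```python
from h import *
to(.640,-.192,.033,3.1)
```

```text
t 3.575 pos [ 0.6438 -0.1927  0.0486] F [-0.8  0.5  0.7] w 0.0
tool shift [-0.0039 -0.001   0.0156] heading 3.15 tilt deg [ 0.52 -0.23]
turn [ 0.26 -0.51  0.05]
shift after turn [-0.0037 -0.0009  0.0156]
```

Call:
{"method": "drive_tool", "body": {"motion": "0 -0.5 0 -0.003 0 0.008 0;0 0 0 0 0 0.004 0;0 0 0 0 0 0.003 0;0 0 0 0 0 0.002 0"}}

```text
clock: 4.08
position: [0.6416, -0.1934, 0.0331]
ee_rot: [0.003, 1.0, 0.028, 0.001]
contact_force: [-3.4, 1.9, 12.1]
width: -0.0001
```

Call:
{"method": "drive_tool", "body": {"motion": "0 0 0 0 0 0.003 0;0 0 0 0 0 0.002 0"}}

```text
clock: 4.32
position: [0.642, -0.1936, 0.0331]
ee_rot: [0.003, 1.0, 0.028, 0.002]
contact_force: [-1.4, 0.8, 6.1]
width: 0.0
```

Call:
{"method": "drive_tool", "body": {"motion": "0 0 0 -0.008 0 0.003 0;0 0 0 -0.01 0 0.003 0;0 0 0 -0.01 0 0.003 0"}}

```text
clock: 4.7
position: [0.6259, -0.1983, 0.0331]
ee_rot: [0.008, 0.999, 0.027, 0.016]
contact_force: [2.8, 0.5, 10.0]
width: 0.0002
```

Run:
```python
from h import *
to(.642-.079,-.1935-.0043,.033,3.1)
p,d=get_image("side");cv2.imwrite("pics/s2.png",cv2.resize(p[130:230,190:350,::-1],None,fx=5,fy=5,interpolation=cv2.INTER_CUBIC))
```

```text
t 4.7 pos [ 0.6259 -0.1983  0.0331] F [ 2.8  0.5 10. ] w 0.0002
tool shift [-0.0627 -0.0039 -0.0019] heading 3.11 tilt deg [ 1.87 -0.85]
turn [ 0.95 -1.82 -0.  ]
shift after turn [-0.0627 -0.0039  0.0001]
```

View pics/s2.png

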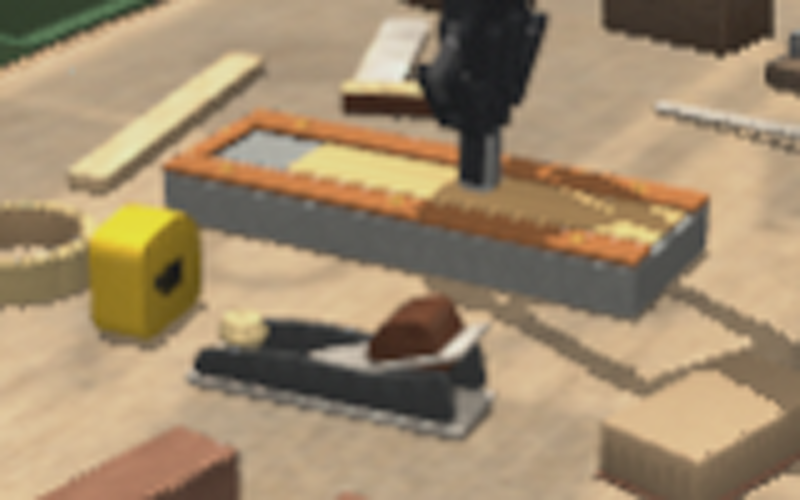

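The strip moves with the tool: it now almost reaches the open end, near (660,225) in the crop. I keep dragging and correct the tilt as it builds up.

Call:
{"method": "drive_tool", "body": {"motion": "0.5 -1 0 -0.012 -0.001 0.003 0;0.4 -1 0 -0.012 -0.001 0.003 0;0.3 -0.8 0 -0.012 -0.001 0.003 0"}}

```text
clock: 5.12
position: [0.6007, -0.2016, 0.0331]
ee_rot: [0.003, 1.0, 0.026, 0.005]
contact_force: [3.2, 0.8, 9.9]
width: -0.0001
```

Run:
```python
from h import *
to(.642-.079,-.1935-.0043,.033,3.1)
```

```text
t 5.125 pos [ 0.6007 -0.2016  0.0331] F [3.2 0.8 9.9] w -0.0001
tool shift [-0.0374 -0.0058 -0.0003] heading 3.03 tilt deg [ 0.55 -0.37]
turn [ 0.4  -0.53 -0.07]
shift after turn [-0.0374 -0.0058  0.0001]
```

Call:
{"method": "drive_tool", "body": {"motion": "0.3 -0.8 0 -0.012 -0.003 0.003 0;0.3 -0.7 0 -0.012 -0.002 0.003 0;0.3 -0.7 0 -0.012 -0.002 0.003 0"}}

```text
clock: 5.5
position: [0.5761, -0.2014, 0.033]
ee_rot: [0.002, 1.0, 0.026, -0.001]
contact_force: [2.5, 0.7, 10.4]
width: 0.0
```

Run:
```python
from h import *
to(.642-.079,-.1935-.0043,.033,3.1)
p,d=get_image("side");cv2.imwrite("pics/s3.png",cv2.resize(p[130:230,190:350,::-1],None,fx=5,fy=5,interpolation=cv2.INTER_CUBIC))
```

```text
t 5.5 pos [ 0.5761 -0.2014  0.033 ] F [ 2.5  0.7 10.4] w 0.0
tool shift [-0.0129 -0.0043  0.0001] heading 2.95 tilt deg [-0.1  -0.21]
turn [ 0.2   0.11 -0.15]
shift after turn [-0.0129 -0.0043  0.    ]
```

View pics/s3.png

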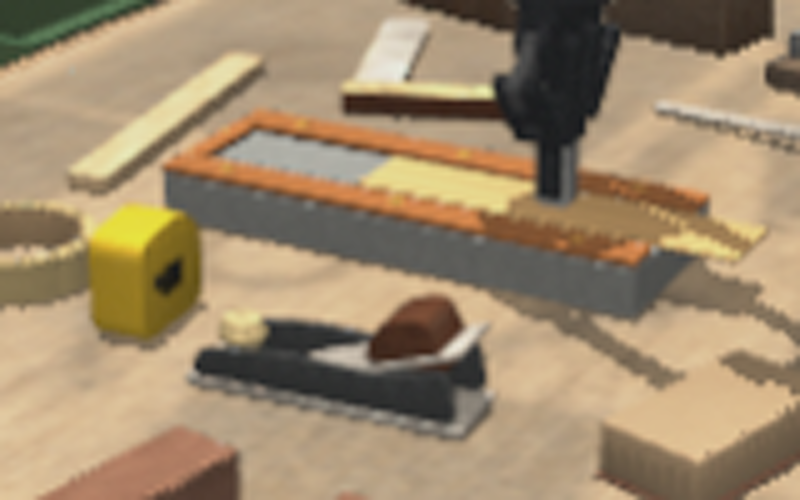

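The strip now sticks out about 46 mm, reaching (765,235) in the crop. One more drag, then I lift.

Call:
{"method": "drive_tool", "body": {"motion": "0 -0.5 0 -0.012 0 0.003 0;0 -0.5 0 -0.009 0 0.003 0;0 -0.3 0 0 0 0.001 0;0 0 0 0 0 -0.02 0;0 0 0 0 0 -0.06 100;0 0 0 0 0 -0.06 100;0 0 0 0 0 -0.06 100;0 0 0 0 0 0 100"}}

```text
clock: 6.55
position: [0.5636, -0.2033, 0.2372]
ee_rot: [0.005, 1.0, 0.025, -0.004]
contact_force: [-0.4, -0.6, -0.3]
width: 0.0723
```

Run:
```python
from h import *
to(.642-.079,-.1935-.0043,.033,3.1)
s=get_state();T=T_tool(s);p,d=get_image("wrist");cv2.imwrite("pics/w2.png",p[:,:,::-1]);np.savez("pics/w2.npz",p=p,d=d,T=T)
```

```text
t 6.55 pos [ 0.5636 -0.2033  0.2372] F [-0.4 -0.6 -0.3] w 0.0723
tool shift [ 0.0016 -0.0076  0.2042] heading 2.83 tilt deg [-0.5  -0.61]
turn [ 0.58  0.53 -0.27]
shift after turn [-0.0003 -0.0055  0.2042]
```

View pics/w2.png

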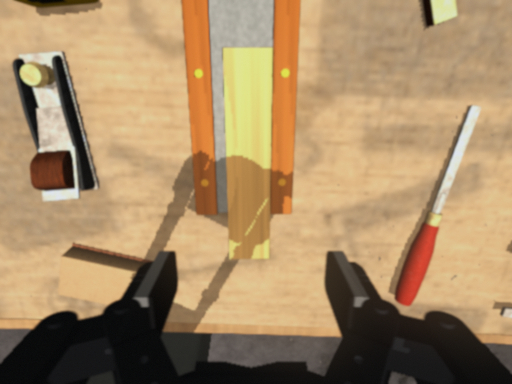

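The strip runs from row 48 to row 259 in the wrist view, and the sled's open end is at row 213. I'll measure the overhang and the grasp point from these.

Run:
```python
from h import *
f=np.load("pics/w2.npz");p=f["p"];m=camera_model("wrist");c=(np.array(m["camera_matrix"]),np.array(m["D"]),f["T"]@np.array(m["T_tool_cam"]))
q=onz([(223,48),(272,47),(230,259),(270,258.5)],c,.033)*1000
print(q.round(1));ctr=q.mean(0);a=q[:2].mean(0)-q[2:].mean(0);h=np.degrees(np.arctan2(a[1],a[0]));print("ctr",ctr,"len",np.linalg.norm(a),h)
e=onz([(205,214),(283,213)],c,.036)*1000;print("open end rails",e.round(1))
u=a/np.linalg.norm(a);g=(ctr-96*u)/1000;print("grasp",g)
to(g[0],g[1],.1,h)
```

```text
[[ 676.1 -172.9   33. ]
 [ 679.4 -221.3   33. ]
 [ 436.8 -186.2   33. ]
 [ 439.6 -236.    33. ]]
ctr [ 557.97915286 -204.10882386   33.        ] len 239.91472757268886 3.345131927374793
open end rails [[ 497.7 -155.5   36. ]
 [ 503.  -246.7   36. ]]
grasp [ 0.46214272 -0.20971046  0.033     ]
t 6.6 pos [ 0.5619 -0.2026  0.2342] F [ 0.1  0.6 -0. ] w 0.079
tool shift [-0.0981  0.0012  0.1356] heading 2.83 tilt deg [-0.8  -0.46]
turn [ 0.42  0.83 -0.52]
shift after turn [-0.1     0.0013  0.1342]
```

Call:
{"method": "drive_tool", "body": {"motion": "0.4 0.8 -0.5 -0.05 0 0.01 100;0 0 0 -0.05 0.001 0.02 100;0 0 0 0 0 0.05 100;0 0 0 0 0 0.05 100;0 0 0 0 0 0.02 100;0 0 0 0 0 0 100"}}

```text
clock: 7.35
position: [0.4509, -0.2049, 0.0703]
ee_rot: [-0.005, 1.0, 0.029, -0.008]
contact_force: [-0.3, 0.6, -0.8]
width: 0.0856
```

Run:
```python
from h import *
to(.462,-.2097,.013,3.3)
```

```text
t 7.35 pos [ 0.4509 -0.2049  0.0703] F [-0.3  0.6 -0.8] w 0.0856
tool shift [0.0117 0.006  0.0571] heading 3.34 tilt deg [-0.98  0.54]
turn [-0.6   0.95  0.03]
shift after turn [0.0108 0.0054 0.0573]
```

Call:
{"method": "drive_tool", "body": {"motion": "-0.6 1 0 0.011 0.005 0.005 100;0 0 0 0 0 0.012 100;0 0 0 0 0 0 100"}}

```text
clock: 7.72
position: [0.4636, -0.2098, 0.0524]
ee_rot: [0.001, 1.0, 0.029, 0.001]
contact_force: [0.6, 0.1, -0.4]
width: 0.0855
```

Run:
```python
from h import *
to(.462,-.2097,.013,3.3)
```

```text
t 7.725 pos [ 0.4636 -0.2098  0.0524] F [ 0.6  0.1 -0.4] w 0.0855
tool shift [-0.0017 -0.0003  0.0394] heading 3.35 tilt deg [ 0.17 -0.07]
turn [ 0.08 -0.17  0.05]
shift after turn [-0.0016 -0.0002  0.0394]
```

Call:
{"method": "drive_tool", "body": {"motion": "0 0 0 -0.002 0 0.015 100;0 0 0 0 0 0.015 100;0 0 0 0 0 0.009 100;0 0 0 0 0 0 100"}}

```text
clock: 8.22
position: [0.4639, -0.2112, 0.0146]
ee_rot: [0.002, 1.0, 0.029, 0.004]
contact_force: [1.2, -0.2, 0.1]
width: 0.0854
```

Run:
```python
from h import *
to(.462,-.2097,.013,3.3)
```

```text
t 8.225 pos [ 0.4639 -0.2112  0.0146] F [ 1.2 -0.2  0.1] w 0.0854
tool shift [-0.0019 -0.0016  0.0016] heading 3.37 tilt deg [ 0.45 -0.25]
turn [ 0.28 -0.44  0.07]
shift after turn [-0.0019 -0.0016  0.0016]
```

Call:
{"method": "drive_tool", "body": {"motion": "0.3 -0.4 0 -0.002 -0.001 0 50;0 0 0 0 0 0 40;0 0 0 0 0 0 30;0 0 0 0 0 0 30;0 0 0 0 0 0 30;0 0 0 0 0 0 30", "newtons": 70}}

```text
clock: 8.98
position: [0.4624, -0.2104, 0.0163]
ee_rot: [0.0, 1.0, 0.029, 0.001]
contact_force: [-0.5, 1.7, 0.7]
width: 0.0472
```

Call:
{"method": "drive_tool", "body": {"motion": "0 0 0 0 0 -0.008 30;0 0 0 0 0 -0.008 30;0 0 0 0 0 -0.008 30"}}

```text
clock: 9.35
position: [0.4623, -0.2106, 0.0413]
ee_rot: [0.0, 1.0, 0.029, 0.001]
contact_force: [-0.1, 0.2, -0.4]
width: 0.0477
```

Run:
```python
from h import *
to(.462,-.2097,.013,3.3)
p,d=get_image("side");cv2.imwrite("pics/s4.png",cv2.resize(p[110:250,190:390,::-1],None,fx=4,fy=4,interpolation=cv2.INTER_CUBIC))
```

```text
t 9.35 pos [ 0.4623 -0.2106  0.0413] F [-0.1  0.2 -0.4] w 0.0477
tool shift [-0.0003 -0.001   0.0283] heading 3.38 tilt deg [ 0.1  -0.02]
turn [ 0.02 -0.1   0.08]
shift after turn [-0.0003 -0.001   0.0283]
```

View pics/s4.png

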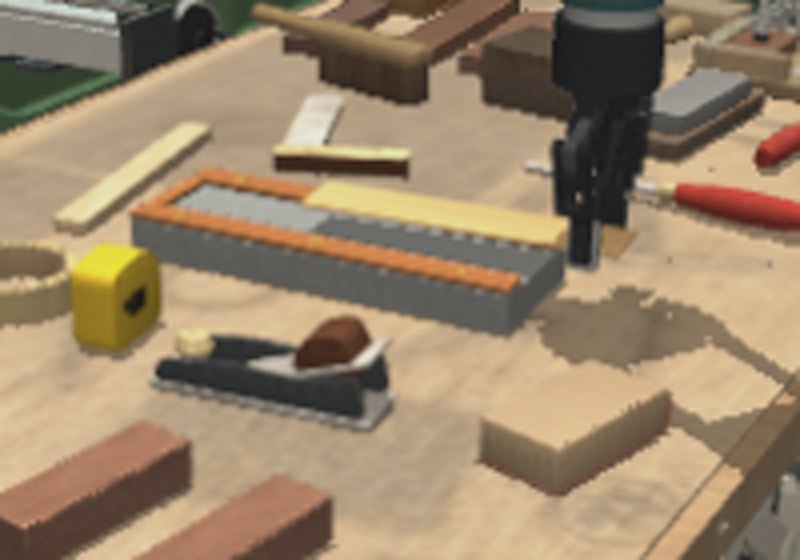

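The strip is held and level, lifted about 25 mm clear of the sled. Now I lift it, turn and carry it to the bearers.

Call:
{"method": "drive_tool", "body": {"motion": "0 0 0 0 0 -0.03 30;0 0 0 0 0 -0.04 30;0 0 2 0 0 -0.04 30;0 0 4 0 -0.01 0 30;0 0 3 -0.01 -0.03 0 30;0 0 1.5 -0.01 -0.045 0 30;0 0 0 -0.01 -0.05 0 30;0 0 0 -0.01 -0.05 0 30;0 0 0 -0.01 -0.05 0 30;0 0 0 -0.01 -0.05 0 30"}}

```text
clock: 10.65
position: [0.4375, 0.0825, 0.1589]
ee_rot: [0.002, 0.998, -0.07, 0.007]
contact_force: [1.1, 0.4, 0.8]
width: 0.0474
```

Run:
```python
from h import *
to(.4435,.2117,.15,-7)
```

```text
t 10.65 pos [0.4375 0.0825 0.1589] F [1.1 0.4 0.8] w 0.0474
tool shift [-0.0121 -0.1288  0.0083] heading -7.98 tilt deg [ 0.82 -0.32]
turn [ 0.21 -0.86 -0.98]
shift after turn [-0.0098 -0.129   0.0089]
```

Call:
{"method": "drive_tool", "body": {"motion": "0.2 -0.8 -1 -0.003 -0.045 0 30;0 0 0 -0.003 -0.04 0 30;0 0 0 -0.003 -0.02 0 30;0 0 0 0 0 0 30;0 0 0 0 0 0 30"}}

```text
clock: 11.28
position: [0.4408, 0.1941, 0.1602]
ee_rot: [-0.0, 0.998, -0.057, 0.002]
contact_force: [-0.2, -0.2, -1.1]
width: 0.0468
```

Run:
```python
from h import *
to(.4435,.2117,.08,-7)
s=get_state();T=T_tool(s);p,d=get_image("wrist");cv2.imwrite("pics/w3.png",p[:,:,::-1]);np.savez("pics/w3.npz",p=p,d=d,T=T)
```

```text
t 11.275 pos [0.4408 0.1941 0.1602] F [-0.2 -0.2 -1.1] w 0.0468
tool shift [ 0.0004 -0.0178  0.0802] heading -6.58 tilt deg [0.19 0.01]
turn [-0.04 -0.19  0.42]
shift after turn [ 0.0005 -0.0178  0.0802]
```

View pics/w3.png

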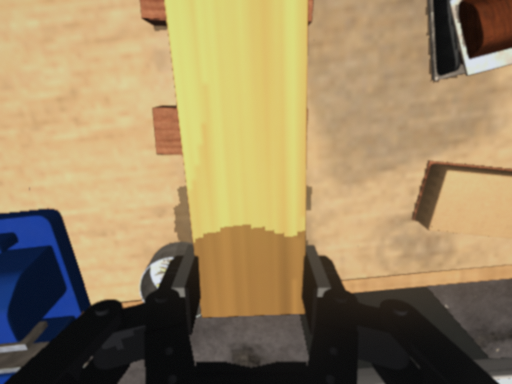

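The strip blocks most of the view and looks slightly yawed in the grip: its edges run from (168,0) to (200,300) and from (307,0) to (304,300). I'll check its heading and tilt.

Run:
```python
from h import *
f=np.load("pics/w3.npz");p=f["p"];T=f["T"];m=camera_model("wrist");c=(np.array(m["camera_matrix"]),np.array(m["D"]),T@np.array(m["T_tool_cam"]))
hsv=cv2.cvtColor(p,cv2.COLOR_RGB2HSV);H,S=hsv[...,0],hsv[...,1]
L=[];Rr=[]
for r in range(5,220,5):
    xs=np.where((H[r]>21)&(H[r]<40)&(S[r]>85))[0];xs=xs[(xs>150)&(xs<320)]
    L.append((xs[0],r));Rr.append((xs[-1]+1,r))
z=T[2,3]+.0175
for nm,dz in (("z",0),):
    A=onz(L,c,z+dz)*1000;B=onz(Rr,c,z+dz)*1000
    for Q in(A,B):
        k=np.polyfit(Q[:,0],Q[:,1],1);print(np.degrees(np.arctan(k[0])),Q[0],Q[-1])
    print("width top/bot",np.linalg.norm(A[0]-B[0]),np.linalg.norm(A[-1]-B[-1]))
print(f["d"][10:200:40,240])
g=[(193,300),(303,300)];print(L[0],Rr[0],L[-1],Rr[-1])
P=pmap(f["d"],c);print(P[10:300:40,240].round(4))
```

```text
-3.861668049514455 [552.05784455 210.58526843 177.72735709] [473.29773399 215.60817399 177.72735709]
-4.775593896991293 [546.43084093 161.68139029 177.72735709] [467.71396337 167.44864031 177.72735709]
width top/bot 49.22654229379318 48.482153197766046
[0.11255515 0.11539828 0.12043834 0.12611519 0.1306188 ]
(np.int64(165), 5) (np.int64(307), 5) (np.int64(191), 215) (np.int64(304), 215)
[[0.5478 0.185  0.177 ]
 [0.535  0.1865 0.1784]
 [0.5215 0.1883 0.1777]
 [0.5066 0.1902 0.1768]
 [0.4906 0.1922 0.1775]
 [0.4733 0.1944 0.1781]
 [0.4545 0.1968 0.1785]
 [0.4332 0.1995 0.1776]]
```

Run:
```python
from h import *
to(.4435,.2117,.06,-9.3)
```

```text
t 11.325 pos [0.4408 0.194  0.1603] F [-0.3 -0.1 -1. ] w 0.0475
tool shift [ 0.0003 -0.0178  0.1003] heading -6.62 tilt deg [0.19 0.03]
turn [-0.06 -0.19  2.68]
shift after turn [-0.0002 -0.0179  0.1003]
```

Call:
{"method": "drive_tool", "body": {"motion": "0 0 2.7 0 -0.01 0.005 30;0 0 0 0 -0.008 0.02 30;0 0 0 0 0 0.03 30;0 0 0 0 0 0.03 30;0 0 0 0 0 0.015 30;0 0 0 0 0 0 30"}}

```text
clock: 12.08
position: [0.4459, 0.2057, 0.0591]
ee_rot: [0.0, 0.996, -0.087, 0.003]
contact_force: [0.8, -0.6, 0.3]
width: 0.0473
```

Run:
```python
from h import *
to(.4435,.2117,.0155,-9.3)
```

```text
t 12.075 pos [0.4459 0.2057 0.0591] F [ 0.8 -0.6  0.3] w 0.0473
tool shift [-0.0037 -0.0055  0.0435] heading -9.96 tilt deg [ 0.38 -0.04]
turn [-0.03 -0.38 -0.66]
shift after turn [-0.0034 -0.0056  0.0436]
```

Call:
{"method": "drive_tool", "body": {"motion": "0 -0.4 -0.6 -0.004 -0.006 0.003 30;0 0 0 0 0 0.015 30;0 0 0 0 0 0.012 30;0 0 0 0 0 0.003 30;0 0 0 0 0 0 30"}}

```text
clock: 12.7
position: [0.4457, 0.2129, 0.028]
ee_rot: [-0.002, 0.997, -0.082, 0.002]
contact_force: [0.0, 0.1, -0.2]
width: 0.0475
```

Run:
```python
from h import *
to(.4435,.2117,.0155,-9.3)
p,d=get_image("side");cv2.imwrite("pics/s5.png",cv2.resize(p[160:310,160:360,::-1],None,fx=4,fy=4,interpolation=cv2.INTER_CUBIC))
```

```text
t 12.7 pos [0.4457 0.2129 0.028 ] F [ 0.   0.1 -0.2] w 0.0475
tool shift [-0.002   0.0016  0.0125] heading -9.41 tilt deg [0.3  0.17]
turn [-0.21 -0.27 -0.11]
shift after turn [-0.002   0.0016  0.0125]
```

View pics/s5.png

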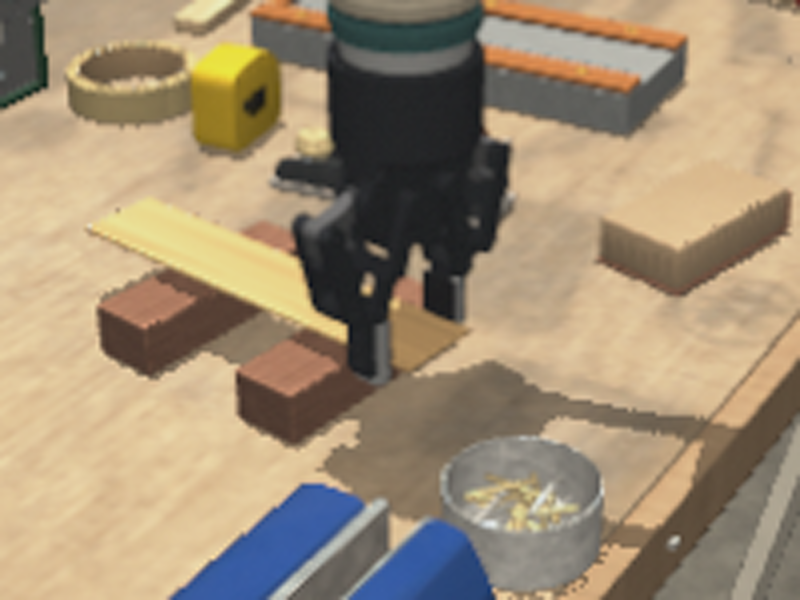

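The strip hovers across both bearers, and the fingers are clear in front of the near one. I lower it gently from here.

Call:
{"method": "drive_tool", "body": {"motion": "0 0 0 -0.004 0.001 0.004 30;0 0 0 0 0 0.004 30;0 0 0 0 0 0.002 30;0 0 0 0 0 0.002 30"}}

```text
clock: 13.25
position: [0.4419, 0.2129, 0.0162]
ee_rot: [-0.002, 0.997, -0.082, 0.003]
contact_force: [-0.9, -0.3, 3.6]
width: 0.0468
```

Call:
{"method": "drive_tool", "body": {"motion": "0 0 0 0 0 0.002 30;0 0 0 0 0 0 30"}}

```text
clock: 13.5
position: [0.4419, 0.2129, 0.0153]
ee_rot: [-0.002, 0.997, -0.082, 0.003]
contact_force: [-2.3, -0.3, 7.2]
width: 0.0475
```

Call:
{"method": "drive_tool", "body": {"motion": "0 0 0 0 0 -0.0005 65;0 0 0 0 0 0 75;0 0 0 0 0 0 85;0 0 0 0 0 0 95"}}

```text
clock: 14.0
position: [0.4424, 0.213, 0.0157]
ee_rot: [-0.002, 0.997, -0.082, 0.004]
contact_force: [0.2, -0.3, -0.4]
width: 0.0812
```

Call:
{"method": "drive_tool", "body": {"motion": "0 0 0 0 0 -0.01 95;0 0 0 0 0 -0.03 95;0 0 0 0 0 -0.05 95;0 0 0 0 0 -0.06 95;0 0 0 0 0 -0.06 95;0 0 0 0 0 0 95"}}

```text
clock: 14.75
position: [0.4408, 0.2122, 0.235]
ee_rot: [-0.002, 0.997, -0.082, 0.005]
contact_force: [-1.2, 0.2, 0.1]
width: 0.0811
```

Run:
```python
from h import *
to(.57,.01,.25,7.7)
p,d=get_image("side");cv2.imwrite("pics/s6.png",cv2.resize(p[160:310,160:360,::-1],None,fx=4,fy=4,interpolation=cv2.INTER_CUBIC))
s=get_state();T=T_tool(s);p,d=get_image("wrist");cv2.imwrite("pics/w4.png",p[:,:,::-1]);np.savez("pics/w4.npz",p=p,d=d,T=T)
```

```text
t 14.75 pos [0.4408 0.2122 0.235 ] F [-1.2  0.2  0.1] w 0.0811
tool shift [ 0.1606  0.1783 -0.0146] heading -9.41 tilt deg [0.55 0.24]
turn [ -0.25  -0.55 -17.1 ]
shift after turn [ 0.1009  0.2177 -0.015 ]
```

View pics/s6.png

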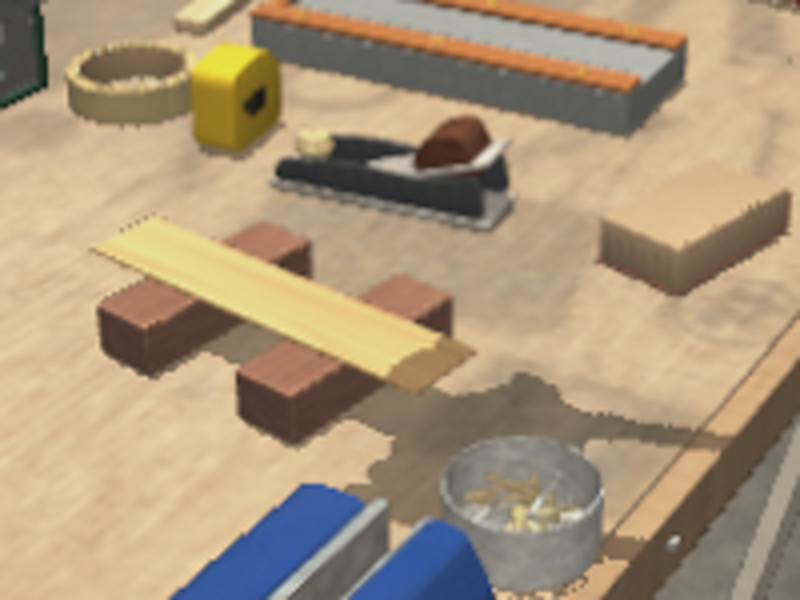

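View pics/w4.png

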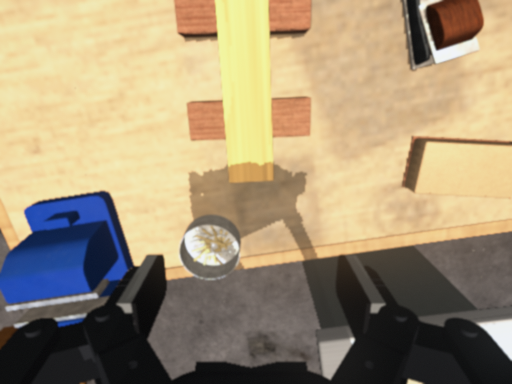

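The strip lies flat, bridging both bearers. I'll look from above at the strip and the plane together, with the tool aligned to the plane.

Call:
{"method": "drive_tool", "body": {"motion": "0 0 -8.5 0 0 -0.02 95;0 0 -8.6 0 0 -0.02 95;0 -0.5 0 0.04 0.035 0 95;0 0 0 0.04 0.035 0 95;0 0 0 0.04 0.035 0 95;0 0 0 0.04 0.035 0 95;0 0 0 0 0 0 95;0 0 0 0 0 0 95"}}

```text
clock: 15.85
position: [0.6114, 0.0917, 0.2496]
ee_rot: [0.0, 0.997, 0.073, -0.022]
contact_force: [0.1, 0.6, -0.2]
width: 0.0808
```

Run:
```python
from h import *
to(.57,.01,.25,7.7)
s=get_state();T=T_tool(s);p,d=get_image("wrist");cv2.imwrite("pics/w5.png",p[:,:,::-1]);np.savez("pics/w5.npz",p=p,d=d,T=T)
```

```text
t 15.85 pos [0.6114 0.0917 0.2496] F [ 0.1  0.6 -0.2] w 0.0808
tool shift [-0.0529  0.0748  0.0017] heading 8.4 tilt deg [-2.52 -0.19]
turn [-0.16  2.53  0.7 ]
shift after turn [-0.052   0.0754 -0.0004]
```

View pics/w5.png

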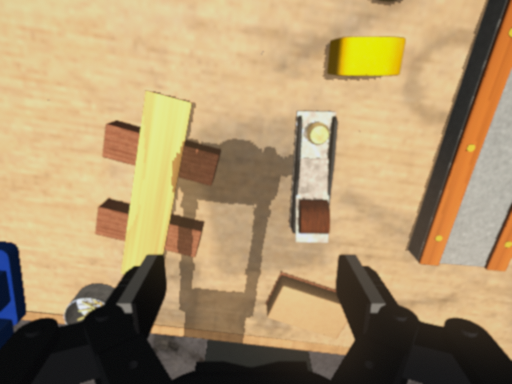

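The wrist view shows the strip's far end at (146,92)–(190,102) and the plane spanning columns 296–336 and rows 110–242. I'll measure both.

Run:
```python
from h import *
f=np.load("pics/w5.npz");p=f["p"];T=f["T"];m=camera_model("wrist");c=(np.array(m["camera_matrix"]),np.array(m["D"]),T@np.array(m["T_tool_cam"]))
hsv=cv2.cvtColor(p,cv2.COLOR_RGB2HSV);H,S,V=[hsv[...,i].astype(int) for i in range(3)]
yy,xx=np.mgrid[:384,:512]
mk=((H>22)&(H<40)&(S>85)&(xx>110)&(xx<200)&(yy>80)&(yy<250))
L=[];Rr=[]
for r in range(115,245,4):
    xs=np.where(mk[r])[0];L.append((xs[0],r));Rr.append((xs[-1]+1,r))
A=onz(L,c,.033)*1000;B=onz(Rr,c,.033)*1000
for Q in (A,B):
    k=np.polyfit(Q[:,0],Q[:,1],1);print("edge heading",np.degrees(np.arctan(k[0])),"y at 537",np.polyval(k,537))
far=onz([(146,92),(190,102)],c,.033)*1000;print("far corners",far.round(1), np.linalg.norm(far[0]-far[1]));u=np.array([np.cos(np.radians(-7)),np.sin(np.radians(-7))])
print("strip centre",far[:,:2].mean(0)-120*u)
P=pmap(f["d"],c)
for n,b in(("B",(95,225,115,185)),("A",(90,215,195,260))):
    mm=(H<15)&(S>95)&(V>100)&(xx>b[0])&(xx<b[1])&(yy>b[2])&(yy<b[3])
    q=onz(np.c_[xx[mm],yy[mm]],c,.03)[:,:2]*1000;r=cv2.minAreaRect(q.astype(np.float32));print(n,np.round(r[0],1),np.round(r[1],1),round(r[2],1))
toe=onz([(297,111),(336,112)],c,.004)*1000;print("toe",toe.round(1))
b=(xx>285)&(xx<345)&(yy>100)&(yy<250)
for lo,hi in((.004,.07),(.015,.03),(.02,.07)):
    q=P[b&(P[...,2]>lo)&(P[...,2]<hi)][:,:2]*1000;r=cv2.minAreaRect(q.astype(np.float32));print("plane",lo,np.round(r[0],1),np.round(r[1],1),round(r[2],2))
q=P[b&(P[...,2]>.018)];
for x0 in range(500,670,15):
    w=q[abs(q[:,0]-x0)<6];print(x0,len(w),(w[:,1].min()*1000).round(1),(w[:,1].max()*1000).round(1),w[:,2].max().round(3)) if len(w) else 0
cv2.imwrite("pics/w5p.png",cv2.resize(p[100:255,270:360,::-1],None,fx=3.8,fy=3.8,interpolation=cv2.INTER_CUBIC))
```

```text
edge heading -6.2589885427044285 y at 537 226.32157261558805
edge heading -6.339511208602282 y at 537 178.3402632161721
far corners [[658.8 211.7  33. ]
 [655.5 164.7  33. ]] 47.169716707952055
strip centre [538.00948644 202.83887148]
B [593.1 193.9] [130.8  45.8] 82.2
A [493.2 205.1] [130.1  54.4] 82.9
toe [[660.   44.1   4. ]
 [665.5  -1.5   4. ]]
plane 0.004 [587.5  13.1] [154.   45.7] 7.25
plane 0.015 [587.9  12.7] [143.9  44.2] 7.58
plane 0.02 [584.7  12.2] [146.4  44.2] 7.64
```

View pics/w5p.png

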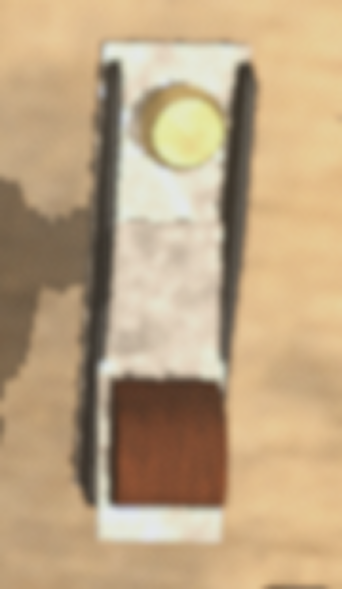

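Run:
```python
from h import *
to(.5716,.0103,.10,7.5)
```

```text
t 15.9 pos [0.6114 0.0917 0.2496] F [-0.3  0.4 -0.2] w 0.0812
tool shift [-0.0447  0.0751  0.1515] heading 8.42 tilt deg [-2.5  -0.22]
turn [-0.13  2.51  0.92]
shift after turn [-0.0501  0.0755  0.1496]
```

Call:
{"method": "drive_tool", "body": {"motion": "0 2.5 0.9 -0.02 0.03 0 100;0 0 0 -0.02 0.03 0.02 100;0 0 0 -0.01 0.015 0.04 100;0 0 0 0 0 0.04 100;0 0 0 0 0 0.03 100;0 0 0 0 0 0 100"}}

```text
clock: 16.65
position: [0.5635, 0.0154, 0.1178]
ee_rot: [-0.002, 0.998, 0.07, -0.0]
contact_force: [0.0, -0.3, 0.5]
width: 0.0854
```

Run:
```python
from h import *
to(.5716,.0103,.07,7.5)
```

```text
t 16.65 pos [0.5635 0.0154 0.1178] F [ 0.  -0.3  0.5] w 0.0854
tool shift [0.0073 0.0064 0.0478] heading 8.0 tilt deg [-0.04  0.21]
turn [-0.21  0.02  0.5 ]
shift after turn [0.0073 0.0061 0.0478]
```

Call:
{"method": "drive_tool", "body": {"motion": "-0.2 0 0.5 0.007 0.006 0.01 100;0 0 0 0 0 0.02 100;0 0 0 0 0 0.015 100;0 0 0 0 0 0 100"}}

```text
clock: 17.15
position: [0.5756, 0.0111, 0.0757]
ee_rot: [0.001, 0.998, 0.066, 0.005]
contact_force: [-0.3, 1.1, 0.0]
width: 0.0854
```

Run:
```python
from h import *
to(.5716,.0103,.004,7.5)
```

```text
t 17.15 pos [0.5756 0.0111 0.0757] F [-0.3  1.1  0. ] w 0.0854
tool shift [-0.0048  0.0001  0.0716] heading 7.59 tilt deg [ 0.55 -0.08]
turn [ 0.15 -0.53  0.09]
shift after turn [-0.0041  0.0003  0.0717]
```

Call:
{"method": "drive_tool", "body": {"motion": "0 -0.5 0 -0.004 0 0.018 100;0 0 0 0 0 0.018 100;0 0 0 0 0 0.018 100;0 0 0 0 0 0.006 100;0 0 0 0 0 0 100"}}

```text
clock: 17.77
position: [0.5729, 0.0101, 0.0137]
ee_rot: [0.002, 0.998, 0.066, 0.001]
contact_force: [0.7, -0.3, 0.3]
width: 0.0856
```

Run:
```python
from h import *
to(.5716,.0103,.004,7.5)
```

```text
t 17.775 pos [0.5729 0.0101 0.0137] F [ 0.7 -0.3  0.3] w 0.0856
tool shift [-0.0013 -0.0004  0.0097] heading 7.59 tilt deg [ 0.16 -0.19]
turn [ 0.21 -0.14  0.09]
shift after turn [-0.0012 -0.0003  0.0097]
```

Call:
{"method": "drive_tool", "body": {"motion": "0.2 0 0 -0.001 0 0.006 100;0 0 0 0 0 0.002 100;0 0 0 0 0 0 60;0 0 0 0 0 0 40;0 0 0 0 0 0 30;0 0 0 0 0 0 30;0 0 0 0 0 0 30;0 0 0 0 0 0 30", "newtons": 80}}

```text
clock: 18.77
position: [0.5734, 0.01, 0.0072]
ee_rot: [0.0, 0.998, 0.066, 0.003]
contact_force: [-0.9, 0.3, 0.1]
width: 0.0421
```

Run:
```python
from h import *
to(.5716,.0103,.004,7.5)
```

```text
t 18.775 pos [0.5734 0.01   0.0072] F [-0.9  0.3  0.1] w 0.0421
tool shift [-0.0017 -0.0006  0.0032] heading 7.58 tilt deg [0.37 0.01]
turn [ 0.04 -0.37  0.08]
shift after turn [-0.0017 -0.0005  0.0032]
```

Call:
{"method": "drive_tool", "body": {"motion": "0 0 0 0 0 0 75;0 0 0 0 0 0 75;0 -0.4 0 -0.002 0 0.004 75;0 0 0 0 0 0.002 75;0 0 0 0 0 0 40;0 0 0 0 0 0 30;0 0 0 0 0 0 30;0 0 0 0 0 0 30"}}

```text
clock: 19.77
position: [0.5712, 0.0097, 0.0012]
ee_rot: [0.0, 0.998, 0.066, -0.0]
contact_force: [-0.6, 0.3, -0.3]
width: 0.0427
```

Call:
{"method": "drive_tool", "body": {"motion": "0 0 0 0 0 -0.005 30;0 0 0 0 0 -0.006 30;0 0 0 0 0 -0.01 30;0 0 0 0 0 0 30"}}

```text
clock: 20.27
position: [0.5687, 0.0099, 0.0209]
ee_rot: [-0.0, 0.998, 0.066, -0.004]
contact_force: [0.2, 0.7, -6.8]
width: 0.043
```

Run:
```python
from h import *
to(.5716,.0103,.004,7.5)
p,d=get_image("side");cv2.imwrite("pics/s7.png",cv2.resize(p[130:280,180:380,::-1],None,fx=4,fy=4,interpolation=cv2.INTER_CUBIC))
```

```text
t 20.275 pos [0.5687 0.0099 0.0209] F [ 0.2  0.7 -6.8] w 0.043
tool shift [ 0.0031 -0.      0.0169] heading 7.59 tilt deg [-0.42 -0.02]
turn [-0.04  0.41  0.09]
shift after turn [ 0.003  -0.      0.0169]
```

View pics/s7.png

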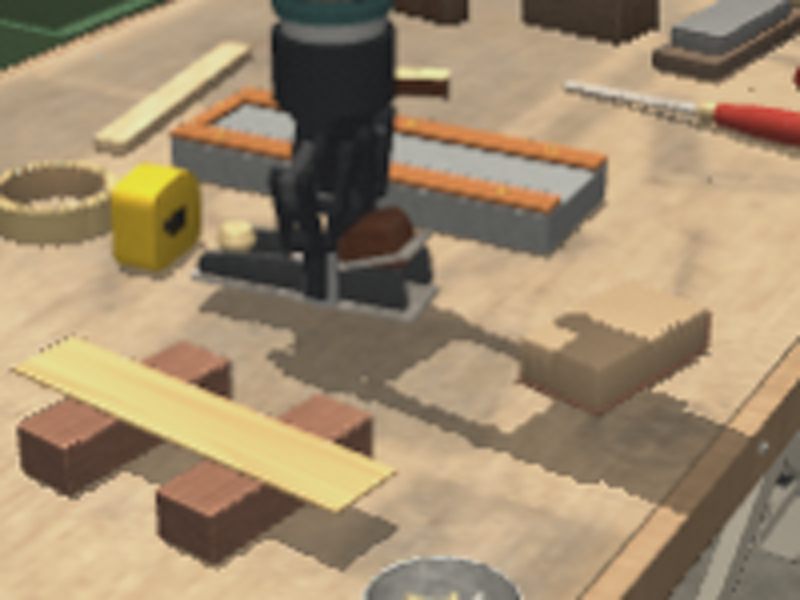

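The plane is lifted level, and the measured wrist load of 6.8 N matches its weight. I carry it over the strip.

Call:
{"method": "drive_tool", "body": {"motion": "0 0 0 0 0 -0.03 30;0 0.4 3 0 0 -0.035 30;0 0 5 0 0 -0.03 30;0 0 4 -0.01 -0.02 0 30;0 0 2 -0.015 -0.04 0 30;0 0 0 -0.015 -0.04 0 30;0 0 0 -0.01 -0.04 0 30;0 0 0 -0.01 -0.025 0 30;0 0 0 0 0 0 30"}}

```text
clock: 21.45
position: [0.5211, 0.1837, 0.1162]
ee_rot: [-0.0, 0.998, -0.061, -0.003]
contact_force: [0.4, -0.1, -7.3]
width: 0.0428
```

Run:
```python
from h import *
to(.5226,.2042,.06,-6.5)
```

```text
t 21.45 pos [0.5211 0.1837 0.1162] F [ 0.4 -0.1 -7.3] w 0.0428
tool shift [-0.0006 -0.0206  0.0562] heading -7.04 tilt deg [-0.39  0.05]
turn [-0.    0.4  -0.54]
shift after turn [-0.0008 -0.0206  0.0562]
```

Call:
{"method": "drive_tool", "body": {"motion": "0 0.4 -0.5 -0.001 -0.015 0 30;0 0 0 0 -0.006 0.015 30;0 0 0 0 0 0.02 30;0 0 0 0 0 0.012 30;0 0 0 0 0 0 30"}}

```text
clock: 22.08
position: [0.5226, 0.2042, 0.065]
ee_rot: [0.001, 0.998, -0.058, -0.001]
contact_force: [-0.1, -0.2, -6.5]
width: 0.0425
```

Run:
```python
from h import *
to(.5226,.2042,.035,-6.5)
s=get_state();T=T_tool(s);p,d=get_image("wrist");cv2.imwrite("pics/w6.png",p[:,:,::-1])
p,d=get_image("side");cv2.imwrite("pics/s8.png",cv2.resize(p[130:280,160:360,::-1],None,fx=4,fy=4,interpolation=cv2.INTER_CUBIC))
```

```text
t 22.075 pos [0.5226 0.2042 0.065 ] F [-0.1 -0.2 -6.5] w 0.0425
tool shift [ 0.     -0.0001  0.03  ] heading -6.6 tilt deg [-0.08 -0.09]
turn [ 0.1   0.07 -0.1 ]
shift after turn [ 0.   -0.    0.03]
```

View pics/w6.png

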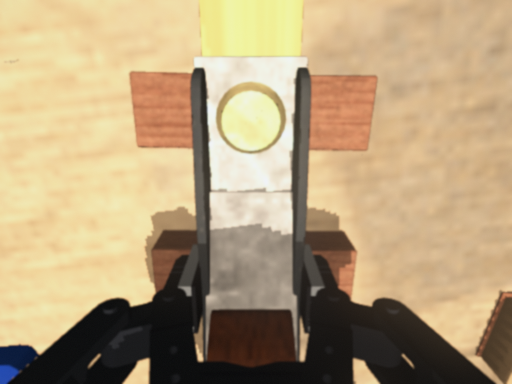

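View pics/s8.png

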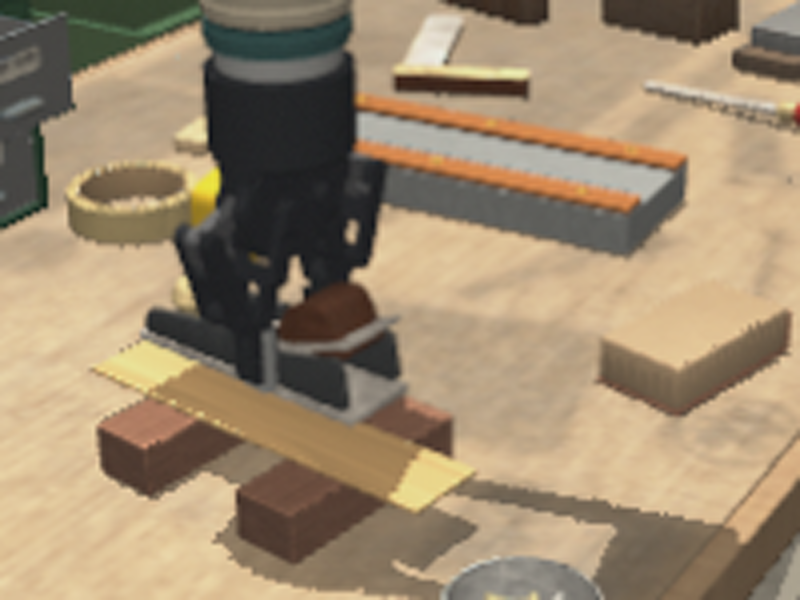

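The plane is in line with the strip, centred on the strip's axis at column 251 in the wrist view. I lower it slowly.

Call:
{"method": "drive_tool", "body": {"motion": "0 0 0 0 0 0.01 30;0 0 0 0 0 0.009 30;0 0 0 0 0 0.004 30;0 0 0 0 0 0.001 30"}}

```text
clock: 22.68
position: [0.5249, 0.2045, 0.042]
ee_rot: [-0.0, 0.998, -0.058, 0.002]
contact_force: [-0.0, 0.4, -6.9]
width: 0.0429
```

Call:
{"method": "drive_tool", "body": {"motion": "0 0 0 -0.002 0 0.003 30;0 0 0 0 0 0.002 30;0 0 0 0 0 0.001 30;0 0 0 0 0 0 30"}}

```text
clock: 23.18
position: [0.5231, 0.2049, 0.036]
ee_rot: [-0.0, 0.998, -0.058, 0.003]
contact_force: [1.0, -0.5, -8.3]
width: 0.0427
```

Call:
{"method": "drive_tool", "body": {"motion": "0 -0.2 0 0 0 0.001 30;0 0 0 0 0 0.001 30;0 0 0 0 0 0 30"}}

```text
clock: 23.55
position: [0.5235, 0.205, 0.0344]
ee_rot: [-0.0, 0.998, -0.058, 0.001]
contact_force: [-0.5, -0.2, -5.7]
width: 0.0425
```

Call:
{"method": "drive_tool", "body": {"motion": "0 0 0 0 0 0.001 30;0 0 0 0 0 0.0005 30;0 0 0 0 0 0 30"}}

```text
clock: 23.92
position: [0.5236, 0.205, 0.0343]
ee_rot: [-0.0, 0.998, -0.058, 0.001]
contact_force: [-1.1, -0.6, -5.1]
width: 0.0429
```

Call:
{"method": "drive_tool", "body": {"motion": "0 0 0 0 0 0.002 30;0 0 0 0 0 0.001 30"}}

```text
clock: 24.18
position: [0.5236, 0.205, 0.0343]
ee_rot: [-0.0, 0.998, -0.058, 0.002]
contact_force: [-2.0, -0.2, 2.6]
width: 0.0427
```

It is seated: z is stalled and the load has reversed. I release and back off.

Call:
{"method": "drive_tool", "body": {"motion": "0 0 0 0 0 -0.0005 55;0 0 0 0 0 0 65;0 0 0 0 0 0 75;0 0 0 0 0 0 80;0 0 0 0 0 0 80"}}

```text
clock: 24.8
position: [0.5269, 0.2058, 0.0356]
ee_rot: [-0.002, 0.998, -0.058, 0.005]
contact_force: [-0.1, -0.6, 0.1]
width: 0.0681
```

Run:
```python
from h import *
to(.5226,.2042,.035,-6.5)
p,d=get_image("side");cv2.imwrite("pics/s9.png",cv2.resize(p[130:280,160:360,::-1],None,fx=4,fy=4,interpolation=cv2.INTER_CUBIC))
```

```text
t 24.8 pos [0.5269 0.2058 0.0356] F [-0.1 -0.6  0.1] w 0.0681
tool shift [-0.0041  0.0021  0.0006] heading -6.61 tilt deg [0.6  0.15]
turn [-0.22 -0.58 -0.11]
shift after turn [-0.0041  0.0021  0.0006]
```

View pics/s9.png

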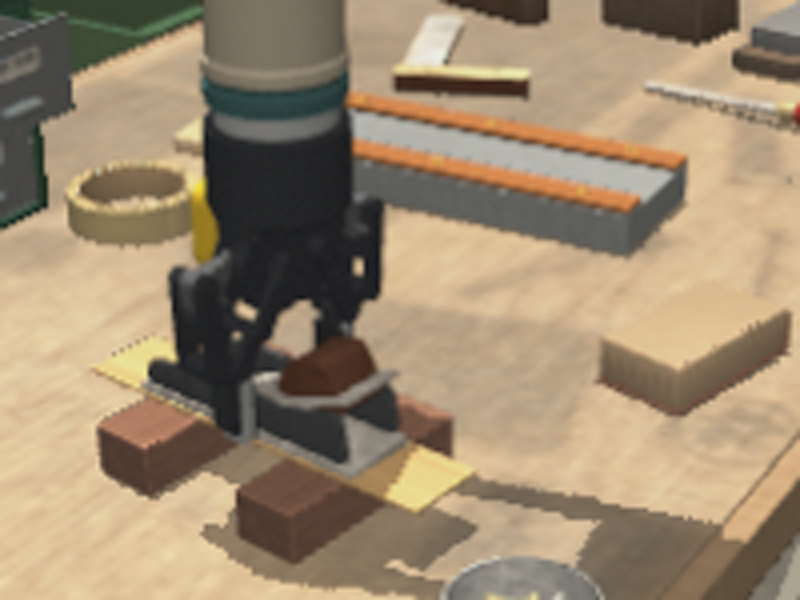

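The plane stands on the strip and the fingers are open and clear. I retract straight up.

Call:
{"method": "drive_tool", "body": {"motion": "0 0 0 0 0 -0.01 85;0 0 0 0 0 -0.02 85;0 0 0 0 0 -0.04 85;0 0 0 0 0 -0.06 85;0 0 0 0 0 -0.06 85;0 0 0 0.03 0 -0.06 85;0 0 0 0.04 0 0 85;0 0 0 0.03 0 0 85;0 0 0 0 0 0 85;0 0 0 0 0 0 85"}}

```text
clock: 26.1
position: [0.6213, 0.1938, 0.2959]
ee_rot: [-0.003, 0.998, -0.057, 0.008]
contact_force: [0.2, -0.0, 0.1]
width: 0.0728
```

Run:
```python
from h import *
to(.5226,.2042,.035,-6.5)
p,d=get_image("side");cv2.imwrite("pics/s10.png",cv2.resize(p[130:280,160:360,::-1],None,fx=4,fy=4,interpolation=cv2.INTER_CUBIC))
s=get_state();T=T_tool(s);p,d=get_image("wrist");cv2.imwrite("pics/w7.png",p[:,:,::-1]);np.savez("pics/w7.npz",p=p,d=d,T=T)
```

```text
t 26.1 pos [0.6213 0.1938 0.2959] F [ 0.2 -0.   0.1] w 0.0728
tool shift [-0.1033  0.0025  0.2593] heading -6.56 tilt deg [0.93 0.23]
turn [-0.34 -0.9  -0.06]
shift after turn [-0.0992  0.0009  0.2609]
```

View pics/s10.png

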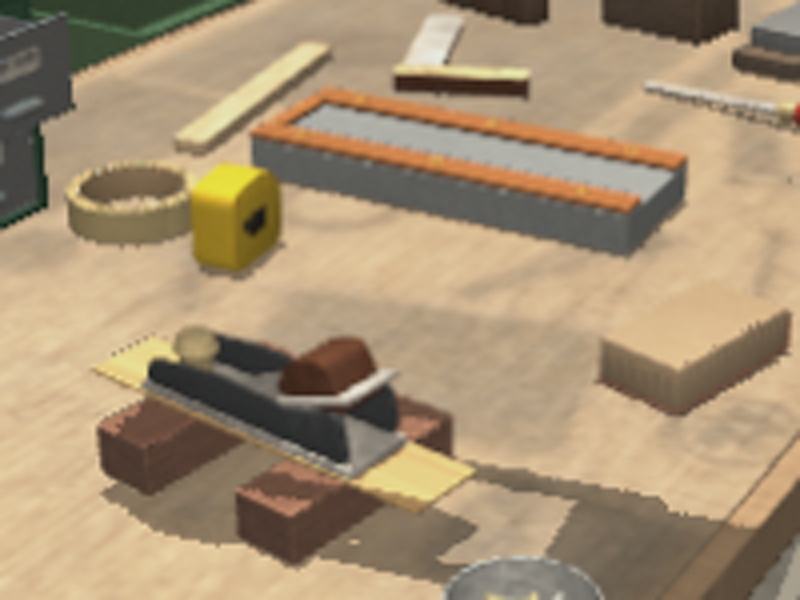

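View pics/w7.png

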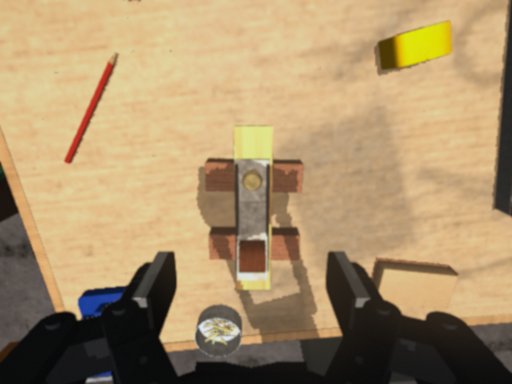

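The plane stands upright along the strip's centre, at (253,220) in the wrist view, and the strip shows at both ends. I'll take a quick numeric check before handing in.

Run:
```python
from h import *
f=np.load("pics/w7.npz");m=camera_model("wrist");c=(np.array(m["camera_matrix"]),np.array(m["D"]),f["T"]@np.array(m["T_tool_cam"]))
st=onz([(234,125.5),(272.5,125.5),(236,290),(270.5,290)],c,.033)[:,:2]*1000
print("strip",st.round(1),st.mean(0).round(1),np.linalg.norm(st[:2].mean(0)-st[2:].mean(0)))
toe=onz([(236,161),(272,161)],c,.038)[:,:2]*1000;t=toe.mean(0);u=st[:2].mean(0)-st[2:].mean(0);u/=np.linalg.norm(u)
print("heading",np.degrees(np.arctan2(u[1],u[0])),"toe",toe.round(1));o=t-77.5*u-st.mean(0);print("plane offset along/across",(o@u).round(1),(o@[-u[1],u[0]]).round(1))
P=pmap(f["d"],c);xx=np.mgrid[:384,:512][1];yy=np.mgrid[:384,:512][0]
b=(P[...,2]>.045)&(xx>220)&(xx<290)&(yy>140)&(yy<290);r=cv2.minAreaRect((P[b][:,:2]*1000).astype(np.float32));print("plane depth",r)
print("strip z",np.nanmedian(P[132:150,242:266,2]))
for n,bb in(("B",(200,310,155,195)),("A",(200,310,225,262))):
    b=(P[...,2]>.02)&(P[...,2]<.045)&(xx>bb[0])&(xx<bb[1])&(yy>bb[2])&(yy<bb[3])&((xx<230)|(xx>277));r=cv2.minAreaRect((P[b][:,:2]*1000).astype(np.float32));print(n,r)
f=get_image("side");P=pmap(f[1],cam("side"));
for n,(u0,v0,u1,v1) in dict(tape=(200,165,235,200),cork=(305,195,362,236)).items():
    Q=P[v0:v1,u0:u1].reshape(-1,3);Q=Q[Q[:,2]>.012];zt=np.percentile(Q[:,2],95);q=Q[Q[:,2]>zt-.008][:,:2];print(n,cv2.minAreaRect((q*1000).astype(np.float32)))
s=get_state();print(s["clock"],s["contact_force"])
```

```text
strip [[660.7 211.4]
 [655.2 163.3]
 [420.8 240.1]
 [415.1 188.9]] [537.9 200.9] 241.55962099882515
heading -6.4477304483915585 toe [[616.4 214.4]
 [611.1 168.4]]
plane offset along/across -1.1 -1.0
plane depth ((538.9993286132812, 202.99147033691406), (44.04418182373047, 149.71864318847656), 83.5076904296875)
strip z 0.03406126004970017
B ((591.0964965820312, 194.8921661376953), (129.5347137451172, 40.32606506347656), 82.67793273925781)
A ((487.1010437011719, 206.30227661132812), (129.9680633544922, 42.72801971435547), 83.0306625366211)
tape ((722.2208251953125, -3.0719871520996094), (36.77946853637695, 55.31134796142578), 9.876296043395996)
cork ((390.70001220703125, -22.88204574584961), (114.03400421142578, 62.09397888183594), 77.13523864746094)
26.25 [-0.05846706  0.24454529  1.02841207]
```

All within tolerance, so I hand the job in.

```bash
python3 -c "
from rig import *
print(sign_off())"
```

```text
the job is handed in; nothing more can be done
None
```

The job is done and handed in at about 26 s of the 62 s allowed; `sign_off` gives no verdict, so I can only report my own checks.

I pressed on the strip with about 10 N and dragged it until about 62 mm stuck out of the sled. I then picked it up by that end, laid it across both bearers, and set the block plane on its middle. I re-gripped the plane once, about 6 mm lower, before lifting it.

Last checks, measured in the final camera pictures:

| Check | Measured | Limit |
|---|---|---|
| Strip centre from the midpoint between the bearers | about 1 mm | – |
| Strip centre to each bearer centre | about 51–54 mm | 75 mm |
| Strip heading against the bearers | within about 1° | 11° (0.2 rad) |
| Plane centre on the strip | about 1 mm along, 1–2 mm across | 30 mm / 15 mm |
| Tape measure and sanding block moved | within about 2 mm, which is measurement error | 30 mm |

- **Strip height:** the top of the strip measured 34 mm where 33 mm is expected. That is within the camera calibration error.
- **Plane length:** my first measurement of the plane's length gave 172 mm because the raised lever at its heel misled it. I used the toe edge and depth readings instead, which agreed with the given size.
- **Grip and clearance:** the strip sat about 2° askew in the gripper, and I corrected for that before laying it down. At the end the gripper was about 0.26 m above the plane and touching nothing.

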